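# Latch the dark specimen's carriage at the viewing position

### The arm

A 6-joint arm with a two-finger parallel gripper is mounted at the origin on the work surface. World frame = base frame: x ahead of the robot, y to its left, z up, the work surface at z = 0. Lengths are in m, angles in rad, forces in N, time in s.
With the tool pointing down it reaches from about 0.275 to 0.775 m from the base axis. Payload 14.6 kg.
Tool frame: the origin (TCP) lies midway between the tips of the shut fingers; the grasp point (between the pads) lies 19 mm behind it; z points along the fingers, y is the direction in which the jaws open and shut (so a half turn about z gives the same grasp; the last joint's range is limited). The gripper opens to 85 mm and grips with 20 to 120 N. Pads are 22 mm wide; open, the fingers measure 114 mm over their backs; the gripper's body (76 mm by 85 mm) begins 54 mm behind the grasp point. The pads swing forward as they close: fully open they stand 13 mm farther back than shut.
Start: joints at [1.093, 0.263, -0.048, 1.259, 0, 1.415], TCP at [0.167, 0.498, 0.231] pointing down, gripper open.
Joint ranges: [-2.65, 2.65], [-0.89, 1.7], [-1.18, 1.37], [-2.13, 2.11], [-1.35, 1.29], [-3.14, 3.14]. Speed limits (rad/s): [1.89, 1.89, 2.57, 2.79, 3.14, 3.14].

### API

Orientations are given as a unit quaternion [w, x, y, z].
In Python, from bench import * gives the robot as it stands.
- The arm moves only by the tool step_arm, never from a script. Its arguments are lists of equal length, an entry for each row: "hand": the opening in per cent of the stroke, from 0 (shut) to 100 (fully open); "delta_pos": the shift along the tool's x, y, z in m, a list of three; "twist": the turn, a rotation vector about the tool's x, y, z in degrees, a list of three. In form: {"hand": [hand, ...], "delta_pos": [[x, y, z], ...], "twist": [[rx, ry, rz], ...]}. A call has 1 to 12 rows; each row shifts and turns the commanded pose from where the row before left it, along the tool's axes as they then stand; what a row does not reach is not made up. A row lasts 1/10 s, in which the tool goes at most 50 mm and 8.59 degrees, less where a joint would pass 70% of its speed; a pose out of reach is approached as far as the arm can. A call is refused whole if a number of a shift passes 0.05 or a number of a turn 8.59, either way. A call with a gripper value outside its range is refused whole. The fingers move at their own pace and stop on an object; the grip force is fixed at half the most. Time passes only in rows, so rows that do not move let the fingers close. It gives the time, the measured TCP pose, the force and the opening at its end, in the units of the state.
- get_obs(): the state, without advancing time (a new reading comes with each control period).
- capture(name): name is "scene" or "top" or "wrist"; returns a dict with "image" (400x640x3 uint8, blue, green, red), "range_z" (400x640 float32, m along the optical axis (not along the pixel's ray), 0 where there is no reading), "fx", "fy", "cx", "cy" (pixels), "world_from_camera" (4x4, takes a point from camera to world coordinates); the wrist camera has in their place "hand_eye" (4x4, takes a point from camera to tool coordinates, whose origin is the TCP and whose axes are the flange's). Camera axes: x right, y down, z forward; pixel columns grow to the right and rows downward; lengths in m; the calibration is good to about 2 mm. A picture is of the moment at which its call begins: read the wrist's pose just before it.
- close_job(): hands the job in, once; it reports no verdict.
The state is a dict: "time": time; "joint_positions": joint angles; "joint_velocities": joint speeds; "joint_efforts": joint torques, N m; "position": TCP position; "tcp_rot": TCP orientation; "wrist_force": force on the tool from outside, world axes, zero at the start; "moment": the same for the moment, N m; "finger_gap": finger opening in m.
Only numpy, scipy, OpenCV 4.12 (cv2) and the standard library are available. Lean on these libraries where they do the work, as an engineer would, in place of code of your own. Each camera call takes 0.05 s, during which the arm holds its last target.

### The job

On the two-lane microscope stage, push the orange tab of the sprung carriage that carries the dark wood block towards the microscope until it has passed its red stop pin, then let go so that it springs back against the pin and stays latched at the mid (viewing) position. Push only the tab with the fingertips: do not grasp or lift anything, do not touch the wood blocks, leave the pale block's carriage at home and everything else where it is.

Things in the scene. Friction and masses are not known exactly. Their poses are not given: they have to be found in the camera images.
- stage: dark steel base plate of the two-lane stage, fixed, 300 mm (x) by 460 mm (y, -260 to +200), 20 mm thick. Origin on the table, midway between the lanes; z up, carriages are pushed along -y to the microscope. Lane a is at x = +42 mm, lane b at -42. Grey carriages 68 x 290 mm, deck top 40 mm above the table. At y over 120 mm there is only the bare plate
- lane_a (a joint): carriage a (+x lane), m: 0 home, grows as pushed to stage -y, hard stop 0.060. A spring with damper (15 N per m/s) drives it back to 0 (2 N at home, 4.4 N at 0.060); riding over its stop pin (about 0.008 to 0.030) adds 2 to 4 N. Let go before 0.030 it runs home; pushed beyond about 0.034 (even to the hard stop), the pin pops up behind its catch and on release it comes back to rest on the pin at 0.030, mid position
- tab_a (a point): centre of the flat upright push face of carriage a's orange thumb tab, at the carriage's stage +y end. The face is 60 mm wide (stage x), 40 mm high, looks along stage +y; its centre is 60 mm above the table (edges at 40 and 80 mm). Behind the face the tab slopes down to the deck. Moves with the carriage
- pocket_a (a point): centre of the floor of carriage a's shallow specimen pocket (38 x 34 mm inside, grey rim 6 mm high), 40 mm above the table, 255 mm from the push face towards stage -y. Moves with the carriage
- pin_a_top (a point): top of the red sprung stop pin of lane a, 8 mm diameter, outboard of the lane at stage x = +86 mm, y = +25 mm, top 56 mm above the table when up; pressed down about 11 mm while the carriage's steel catch rides over it, then springs up behind it
- lane_b (a joint): carriage b (-x lane), m: 0 home, grows as pushed to stage -y, hard stop 0.060. A spring with damper (15 N per m/s) drives it back to 0 (2 N at home, 4.4 N at 0.060); riding over its stop pin (about 0.008 to 0.030) adds 2 to 4 N. Let go before 0.030 it runs home; pushed beyond about 0.034 (even to the hard stop), the pin pops up behind its catch and on release it comes back to rest on the pin at 0.030, mid position
- tab_b (a point): centre of the flat upright push face of carriage b's orange thumb tab, at the carriage's stage +y end. The face is 60 mm wide (stage x), 40 mm high, looks along stage +y; its centre is 60 mm above the table (edges at 40 and 80 mm). Behind the face the tab slopes down to the deck. Moves with the carriage
- pocket_b (a point): centre of the floor of carriage b's shallow specimen pocket (38 x 34 mm inside, grey rim 6 mm high), 40 mm above the table, 255 mm from the push face towards stage -y. Moves with the carriage
- pin_b_top (a point): top of the red sprung stop pin of lane b, 8 mm diameter, outboard of the lane at stage x = -86 mm, y = +25 mm, top 56 mm above the table when up; pressed down about 11 mm while the carriage's steel catch rides over it, then springs up behind it
- dark_block: very dark brown wood specimen, 34 x 30 x 20 mm, loose in the pocket of one of the two carriages (either one). Origin at the centre of its underside. Rides with the carriage and is not to be touched
- pale_block: pale wood specimen of the same size, loose in the other carriage's pocket. Origin at the centre of its underside
- scope: camera microscope on a column, fixed, its frame equal to the stage's. Base plate 220 x 160 mm centred at stage y = -380 mm, column 425 mm high at y = -420 mm, tube leaning towards the pockets, its lens end (72 mm ring) at y = -261 mm, 200 mm above the table. Nothing of it reaches stage y above -220 mm
- vial: small amber vial with white cap, 22 mm diameter, 45 mm high, loose on the stage plate's +x margin. Bystander; origin at centre of underside
- puck: brass reference disc, 28 mm diameter, 14 mm high, loose on the stage plate's -x margin. Bystander; origin at centre of underside
- mouse: white computer mouse, 90 x 56 x 35 mm, loose on the bench. Bystander; origin at centre of underside
- dish: shallow glass dish, 90 mm diameter, 16 mm high, loose on the bench. Bystander; origin at centre of underside
- jar: amber jar, 60 mm diameter, 80 mm high, loose on the bench. Bystander; origin at centre of underside
- brush: small brush, 170 mm long, lying loose on the bench. Bystander; origin about its middle

How it is judged:
On the way:
1. the carriage with the dark block has been pushed past its stop pin (travel over 31 mm) (((x of dark_block in the frame of stage above 0 m and value of joint lane_a above 0.031 m) or (x of dark_block in the frame of stage below 0 m and value of joint lane_b above 0.031 m))).
At the end, for the whole second after the job is handed in: The dark block's carriage rests latched on its stop pin (travel 27 to 32.5 mm) and is still, the pale block's carriage is home (travel under 4 mm), and both blocks lie in their pockets (within 6 mm of the pocket's centre) (((x of dark_block in the frame of stage above 0 m and value of joint lane_a between 0.027 and 0.0325 m and value of joint lane_b below 0.004 m and velocity of joint lane_a between -0.005 and 0.005 m/s and horizontal distance between dark_block and pocket_a below 0.006 m and horizontal distance between pale_block and pocket_b below 0.006 m) or (x of dark_block in the frame of stage below 0 m and value of joint lane_b between 0.027 and 0.0325 m and value of joint lane_a below 0.004 m and velocity of joint lane_b between -0.005 and 0.005 m/s and horizontal distance between dark_block and pocket_b below 0.006 m and horizontal distance between pale_block and pocket_a below 0.006 m))); the robot touches nothing.
It fails at once if a finger or the arm touches a specimen block (contact force between any of the fingers, the arm and dark_block above 0.5 N or contact force between any of the fingers, the arm and pale_block above 0.5 N).
It fails at once if a specimen block is lifted out of its pocket or tipped (z of any of dark_block, pale_block in the frame of stage above 0.052 m or angle between any of dark_block, pale_block's own z axis and vertical above 0.3 rad).
It fails at once if the carriage of the pale block is pushed (its block moves more than 12 mm) (distance of pale_block from where it was at the start of the episode above 0.012 m).
It fails at once if the microscope is bumped harder than 5 N (contact force between any of the fingers, the arm and scope above 5 N).
It fails at once if a bystander is moved by more than 30 mm or lifted (distance of any of vial, puck, mouse, dish, jar, brush from where it was at the start of the episode above 0.03 m).
It also fails if it takes over 32 s, if anything falls off the work surface, if the arm or the gripper's body presses on something with over 40 N, if the wrist force passes 120 N, or if a joint passes its speed limit or range.

## Working session

There is one attempt and no reset: what is moved stays moved. The work goes in short steps, Python scripts to look and compute and a tool call to move; the robot and the scene stay as the last step left them, time stands still between calls to the robot, and variables do not carry over. Pictures are saved under pics/ and viewed, and the job is handed in when it is done.

Besides the shell and the picture viewer there is one more tool, called as name(argument=value, ...) on one line, values as JSON. step_arm: Moves the arm, as the interface text tells. Its arguments: {"type":"object","properties":{"hand":{"type":"array","items":{"type":"number"}},"delta_pos":{"type":"array","items":{"type":"array","items":{"type":"number"}}},"twist":{"type":"array","items":{"type":"array","items":{"type":"number"}}}},"required":["hand","delta_pos","twist"]}

```bash
mkdir -p pics; python3 - <<'E'
from bench import *
import cv2,numpy as np,pickle
s=get_obs();print(s)
for n in ("scene","top"):
    c=capture(n);cv2.imwrite(f"pics/{n}0.png",c["image"]);pickle.dump(c,open(f"{n}0.pkl","wb"))
    print(n,c["fx"],c["cx"],c["cy"],np.round(c["world_from_camera"],3).tolist())
E
```

```text
{'time': 0.0, 'joint_positions': array([ 1.09268559e+00,  2.63534085e-01, -4.89430376e-02,  1.25937846e+00,
       -2.03972710e-05,  1.41550748e+00]), 'joint_velocities': array([-0.0011796 , -0.00224651, -0.00046103, -0.00024834,  0.00046695,
       -0.00037724]), 'joint_efforts': array([-2.44475188e-03, -6.37617731e+01,  3.84567547e+01,  1.39336742e-02,
       -4.36344744e-04,  5.00288365e-05]), 'position': array([0.16643274, 0.49763707, 0.23081706]), 'tcp_rot': array([-1.55252200e-04,  1.60710944e-01,  9.87001374e-01, -5.06466253e-04]), 'wrist_force': array([ 0.39220764, -0.74199567,  0.12575677]), 'moment': array([-0.02430162,  0.0157111 ,  0.00446808]), 'finger_gap': 0.08511754621199322}
scene 506.4173035398729 308.9785811964418 197.0555932725333 [[0.07, 0.848, -0.525, 1.064], [0.997, -0.066, 0.027, 0.141], [-0.012, -0.526, -0.851, 1.0], [0.0, 0.0, 0.0, 1.0]]
top 518.7664951859357 325.26328775984837 192.524039490576 [[0.003, -0.991, 0.135, 0.323], [-1.0, -0.001, 0.017, 0.144], [-0.017, -0.135, -0.991, 1.195], [0.0, 0.0, 0.0, 1.0]]
```

```bash
ls .
```

```text
pics
scene0.pkl
top0.pkl
```

View pics/scene0.png

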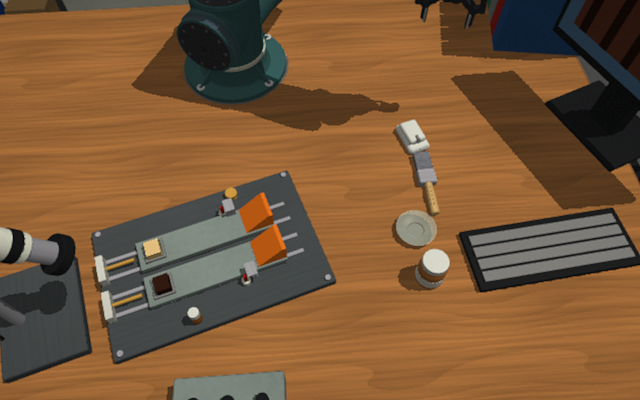

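View pics/top0.png

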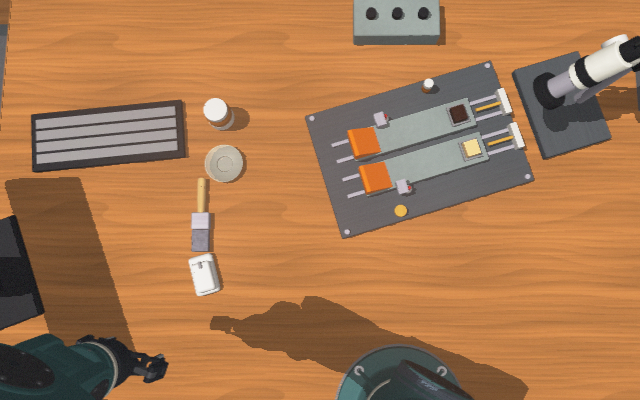

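The dark block (top px ~458,113) is in the farther lane, on the vial's side, so it is lane a. Its orange tab is at top px ~(363,142). Next I'll measure.

```bash
cat > h.py <<'E'
import numpy as np,cv2,pickle
def ray(c,u,v,z):
    T=c["world_from_camera"];d=T[:3,:3]@np.array([(u-c["cx"])/c["fx"],(v-c["cy"])/c["fy"],1]);o=T[:3,3]
    return o+d*(z-o[2])/d[2]
def cloud(c):
    z=c["range_z"];v,u=np.mgrid[:400,:640]
    P=np.stack([(u-c["cx"])/c["fx"]*z,(v-c["cy"])/c["fy"]*z,z],-1)
    T=c["world_from_camera"];return P@T[:3,:3].T+T[:3,3]
E
python3 - <<'E'
from h import *
for n in("top","scene"):
    c=pickle.load(open(n+"0.pkl","rb"));im=c["image"];hsv=cv2.cvtColor(im,cv2.COLOR_BGR2HSV);P=cloud(c)
    # plate: dark, lowsat grey -> pts z ~0.02
    m=cv2.inRange(hsv,(3,215,120),(16,255,255))
    k,l,st,ce=cv2.connectedComponentsWithStats(m)
    for i in range(1,k):
        if st[i,4]>150:
            q=P[(l==i)&(c["range_z"]>0)]
            hi=q[q[:,2]>np.percentile(q[:,2],80)]
            ys,xs=np.where(l==i);r=cv2.minAreaRect(np.stack([xs,ys],1).astype(np.float32))
            print(n,"orange",st[i],ce[i].round(1),"z",np.percentile(q[:,2],[2,50,98]).round(3),"top pts mean",hi.mean(0).round(4)); print(cv2.boxPoints(r).round(1).tolist())
    g=cv2.inRange(hsv,(0,0,30),(180,80,110));k,l,st,ce=cv2.connectedComponentsWithStats(g)
    for i in range(1,k):
        if st[i,4]>3000:
            ys,xs=np.where(l==i);r=cv2.minAreaRect(np.stack([xs,ys],1).astype(np.float32))
            b=cv2.boxPoints(r);print(n,"dark",st[i],b.round(1).tolist()); print([ray(c,*p,0.02).round(3).tolist() for p in b])
for n,pts in(("top",[(312,118),(489,66),(528,177),(347,232)]),("scene",[(98,235),(284,175),(328,278),(120,353)])):
    c=pickle.load(open(n+"0.pkl","rb"))
    print(n,[ray(c,*p,0.021).round(4).tolist() for p in pts])
c=pickle.load(open("top0.pkl","rb"));cv2.imwrite("pics/zt.png",cv2.resize(c["image"][50:250,295:545],None,fx=3,fy=3,interpolation=cv2.INTER_CUBIC))
c=pickle.load(open("scene0.pkl","rb"));cv2.imwrite("pics/zs.png",cv2.resize(c["image"][160:370,85:345],None,fx=3,fy=2.8,interpolation=cv2.INTER_CUBIC))
E
```

```text
top dark [ 512   52  128  107 6371] [[510.3999938964844, 70.80000305175781], [630.5, 34.20000076293945], [657.9000244140625, 123.80000305175781], [537.7999877929688, 160.5]]
[[0.771, -0.27, 0.02], [0.86, -0.556, 0.02], [0.643, -0.602, 0.02], [0.557, -0.323, 0.02]]
top dark [ 306   61  195  110 5388] [[301.6000061035156, 118.5], [485.29998779296875, 47.900001525878906], [505.20001220703125, 99.5], [321.5, 170.1999969482422]]
[[0.657, 0.219, 0.02], [0.828, -0.214, 0.02], [0.701, -0.255, 0.02], [0.534, 0.173, 0.02]]
top dark [  31  100  154   72 3374] [[26.600000381469727, 114.69999694824219], [180.3000030517578, 99.5], [185.89999389648438, 156.6999969482422], [32.29999923706055, 171.89999389648438]]
[[0.667, 0.869, 0.02], [0.703, 0.506, 0.02], [0.566, 0.487, 0.02], [0.53, 0.844, 0.02]]
top dark [ 325  114  209  125 7828] [[320.6000061035156, 168.39999389648438], [512.2000122070312, 109.9000015258789], [533.5999755859375, 180.0], [342.0, 238.5]]
[[0.538, 0.175, 0.02], [0.676, -0.27, 0.02], [0.512, -0.311, 0.02], [0.378, 0.126, 0.02]]
top dark [   0  215   44  115 3016] [[0.0, 329.0], [0
[... 895 characters left out ...]
1220703125, 159.1999969482422], [336.29998779296875, 282.3999938964844], [115.19999694824219, 364.20001220703125]]
[[0.531, -0.354, 0.02], [0.351, 0.136, 0.02], [0.67, 0.214, 0.02], [0.803, -0.221, 0.02]]
scene dark [   0  257   92  125 8319] [[-14.5, 270.79998779296875], [76.4000015258789, 256.6000061035156], [93.69999694824219, 367.70001220703125], [2.700000047683716, 381.79998779296875]]
[[0.589, -0.519, 0.02], [0.57, -0.333, 0.02], [0.806, -0.261, 0.02], [0.82, -0.427, 0.02]]
top [[0.6576, 0.1951, 0.021], [0.7826, -0.2204, 0.021], [0.5183, -0.2984, 0.021], [0.3922, 0.1143, 0.021]]
scene [[0.5216, -0.2941, 0.021], [0.3953, 0.1182, 0.021], [0.6595, 0.1975, 0.021], [0.7827, -0.2139, 0.021]]
```

Both views agree to about 5 mm: stage yaw is about 16.7°, and the tab a face is near world (0.586, 0.106). I'll shut the fingers and align the tool x axis with stage +y, which takes about +54.8° about tool z.

step_arm(hand=[0,0,0,0,0,0,0,0], delta_pos=[[0,0,0],[0,0,0],[0,0,0],[0,0,0],[0,0,0],[0,0,0],[0,0,0],[0,0,0]], twist=[[0,0,6.85],[0,0,6.85],[0,0,6.85],[0,0,6.85],[0,0,6.85],[0,0,6.85],[0,0,6.85],[0,0,6.85]])

```text
time: 0.9
position: [0.1665, 0.4977, 0.231]
tcp_rot: [0.0, 0.599, 0.801, -0.0]
wrist_force: [0.7, 0.1, -0.1]
finger_gap: -0.0003
```

```bash
cat > st.py <<'E'
from bench import *
import numpy as np
from scipy.spatial.transform import Rotation as R
O=np.array([.580,-.0215,0]);S=np.array([[.958,-.288,0],[.288,.958,0],[0,0,1]])
s=get_obs();q=s["tcp_rot"];T=R.from_quat(q,scalar_first=True).as_matrix()
print("t",s["time"],"pos",s["position"].round(4),"stage",(S.T@(s["position"]-O)).round(4),"toolx",T[:,0].round(3),"z",T[:,2].round(3),"gap",round(s["finger_gap"],4),"F stage",(S.T@s["wrist_force"]).round(1))
def to(p): print("tool delta",(T.T@(O+S@np.array(p)-s["position"])).round(4))
E
python3 -c "
from st import *
to([.042,.165,.2])"
```

```text
t 0.9 pos [0.1665 0.4977 0.231 ] stage [-0.2466  0.6165  0.231 ] toolx [-0.283  0.959 -0.001] z [-0.    -0.001 -1.   ] gap -0.0003 F stage [ 0.7 -0.2 -0.1]
tool delta [-0.4496  0.291   0.0311]
```

step_arm(hand=[0,0,0,0,0,0,0,0,0,0,0,0], delta_pos=[[-0.0375,0.0242,0],[-0.0375,0.0242,0],[-0.0375,0.0242,0],[-0.0375,0.0242,0],[-0.0375,0.0242,0],[-0.0375,0.0242,0],[-0.0375,0.0242,0],[-0.0375,0.0242,0],[-0.0375,0.0242,0],[-0.0375,0.0242,0],[-0.0375,0.0242,0],[-0.0375,0.0242,0]], twist=[[0,0,0],[0,0,0],[0,0,0],[0,0,0],[0,0,0],[0,0,0],[0,0,0],[0,0,0],[0,0,0],[0,0,0],[0,0,0],[0,0,0]])

```text
time: 2.1
position: [0.5751, 0.1488, 0.231]
tcp_rot: [-0.0, 0.597, 0.802, -0.0]
wrist_force: [-0.1, 0.6, -0.2]
finger_gap: 0.0002
```

```bash
python3 - <<'E'
from st import *
to([.042,.165,.056])
import cv2
for n in("wrist","scene"): 
    c=capture(n); cv2.imwrite(f"pics/{n}1.png",c["image"])
    if n=="wrist":
        # orange -> stage coords via depth
        P_im=c["range_z"];hsv=cv2.cvtColor(c["image"],cv2.COLOR_BGR2HSV);m=cv2.inRange(hsv,(3,215,120),(16,255,255))
        k,l,stt,ce=cv2.connectedComponentsWithStats(m)
        for i in range(1,k):
            if stt[i,4]>300:
                v,u=np.where((l==i)&(P_im>0));z=P_im[v,u]
                p=np.stack([(u-c["cx"])/c["fx"]*z,(v-c["cy"])/c["fy"]*z,z,np.ones_like(z)],1)@c["hand_eye"].T
                w=p[:,:3]@T.T+s["position"]; g=(w-O)@S
                print(stt[i],np.percentile(g,[1,50,99],axis=0).round(4).tolist()); h=g[g[:,2]>.074]; print("top",h.min(0) if len(h) else 0,h.max(0) if len(h) else 0)
E
```

```text
t 2.1 pos [0.5751 0.1488 0.231 ] stage [0.0444 0.1646 0.231 ] toolx [-0.287  0.958  0.   ] z [-0. -0. -1.] gap 0.0002 F stage [ 0.1  0.6 -0.2]
tool delta [ 0.0005 -0.0023  0.175 ]
[ 197  214   72   52 2771] [[-0.0699, 0.0588, 0.0436], [-0.0383, 0.0997, 0.0648], [-0.0112, 0.1204, 0.0817]]
top [-0.07076226  0.09991688  0.07400383] [-0.01112962  0.12095697  0.08271995]
[ 286  214   65   49 2075] [[0.014, 0.067, 0.0485], [0.0421, 0.1078, 0.07], [0.072, 0.121, 0.0819]]
top [0.01293617 0.1009114  0.07400508] [0.07255103 0.12128224 0.08266112]
```

View pics/wrist1.png

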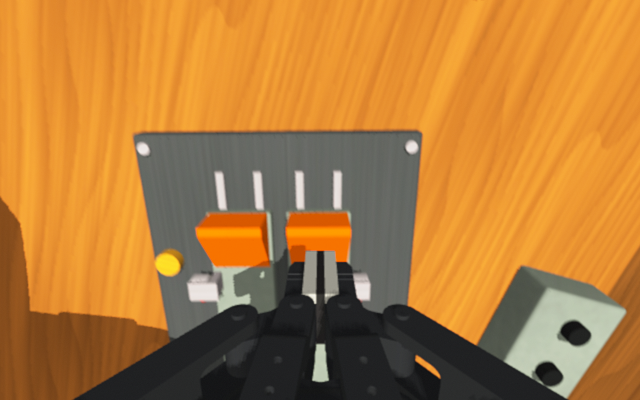

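View pics/scene1.png

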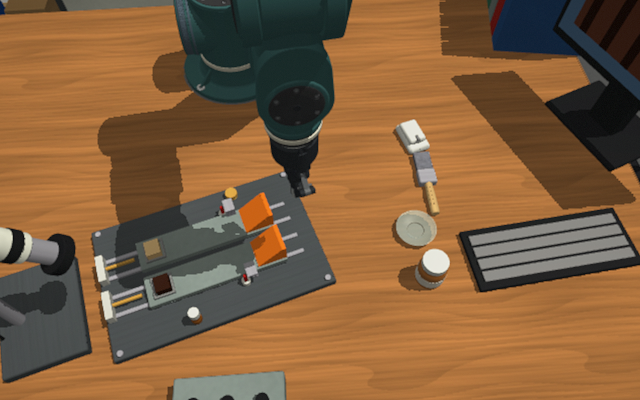

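The wrist view shows tab a (px ~319,235) straight ahead of the shut fingertips, with its face at stage y≈0.1205. I'll descend in front of it.

step_arm(hand=[0,0,0,0,0,0], delta_pos=[[0,-0.002,0.035],[0,0,0.035],[0,0,0.035],[0,0,0.035],[0,0,0.035],[0,0,0]], twist=[[0,0,0],[0,0,0],[0,0,0],[0,0,0],[0,0,0],[0,0,0]])

```text
time: 2.8
position: [0.5691, 0.1497, 0.0525]
tcp_rot: [-0.003, 0.597, 0.802, -0.002]
wrist_force: [-0.6, -0.0, 1.2]
finger_gap: 0.0
```

```bash
python3 - <<'E'
from st import *
import cv2
c=capture("scene"); cv2.imwrite("pics/s2.png",cv2.resize(c["image"][150:350,160:400],None,fx=3,fy=3))
E
```

```text
t 2.8 pos [0.5691 0.1497 0.0525] stage [0.0389 0.1671 0.0525] toolx [-0.288  0.958  0.001] z [-0.007 -0.001 -1.   ] gap 0.0 F stage [-0.6  0.1  1.2]
```

View pics/s2.png

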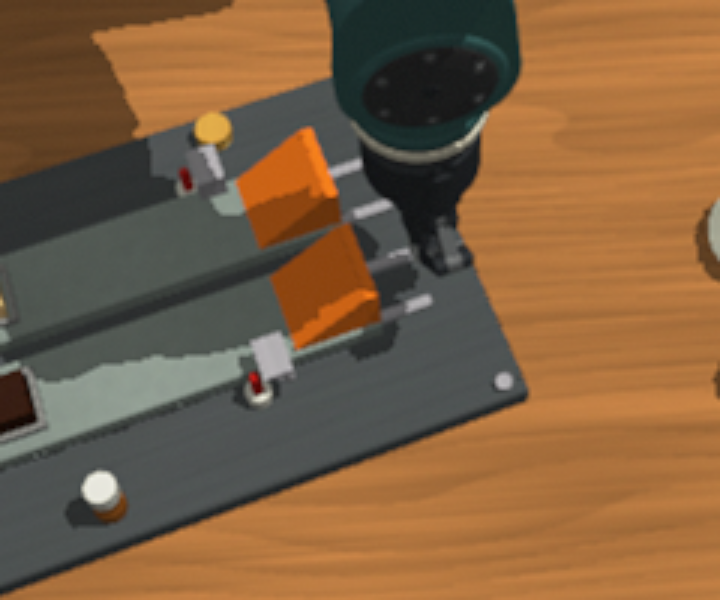

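The fingertips stand about 35 mm in front of the tab a face (px ~375,290), clear of everything. I'll approach it gently.

step_arm(hand=[0,0,0,0,0], delta_pos=[[-0.008,0.002,0],[-0.008,0,0],[-0.008,0,0],[-0.006,0,0],[0,0,0]], twist=[[0,0,0],[0,0,0],[0,0,0],[0,0,0],[0,0,0]])

```text
time: 3.35
position: [0.5832, 0.1206, 0.0567]
tcp_rot: [0.0, 0.597, 0.802, 0.0]
wrist_force: [-0.3, -0.5, 0.1]
finger_gap: 0.0002
```

step_arm(hand=[0,0,0,0,0,0], delta_pos=[[-0.005,0,0],[-0.005,0,0],[-0.005,0,0],[-0.005,0,0],[-0.005,0,0],[0,0,0]], twist=[[0,0,0],[0,0,0],[0,0,0],[0,0,0],[0,0,0],[0,0,0]])

```text
time: 3.95
position: [0.5901, 0.0973, 0.0564]
tcp_rot: [0.0, 0.597, 0.802, 0.0]
wrist_force: [-0.1, 2.4, 1.2]
finger_gap: 0.0003
```

```bash
python3 - <<'E'
from st import *
import cv2
c=capture("scene"); cv2.imwrite("pics/s3.png",cv2.resize(c["image"][150:350,130:370],None,fx=3,fy=3))
E
```

```text
t 3.95 pos [0.5901 0.0973 0.0564] stage [0.0439 0.1109 0.0564] toolx [-0.287  0.958  0.   ] z [ 0.  0. -1.] gap 0.0003 F stage [0.6 2.4 1.2]
```

View pics/s3.png

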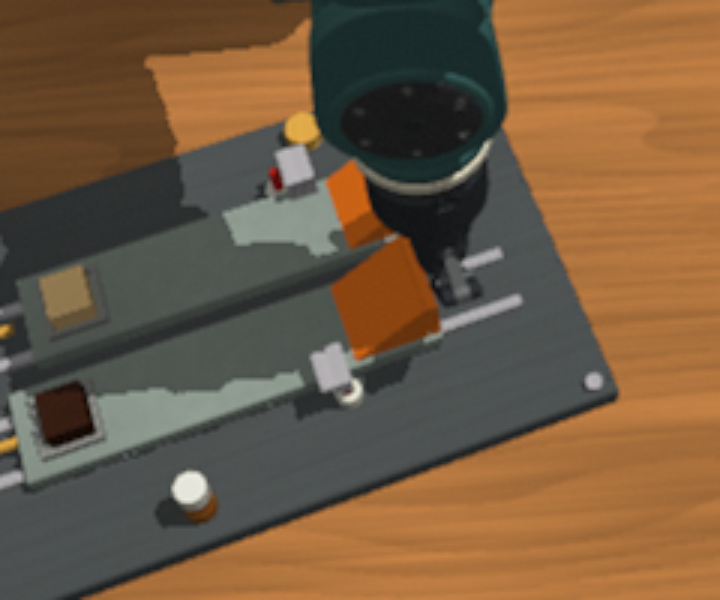

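Contact made: the carriage has started moving, with its steel catch (px 330,368) now over the pin. The other carriage is unmoved. I'll push on about 29 mm.

step_arm(hand=[0,0,0,0,0,0,0,0], delta_pos=[[-0.005,-0.001,0],[-0.005,0,0],[-0.005,0,0],[-0.005,0,0],[-0.005,0,0],[-0.004,0,0],[0,0,0],[0,0,0]], twist=[[0,0,0],[0,0,0],[0,0,0],[0,0,0],[0,0,0],[0,0,0],[0,0,0],[0,0,0]])

```text
time: 4.8
position: [0.5973, 0.0696, 0.0563]
tcp_rot: [0.0, 0.597, 0.802, 0.0]
wrist_force: [2.4, 4.3, 0.2]
finger_gap: -0.0
```

```bash
python3 - <<'E'
from st import *
import cv2
c=capture("scene"); cv2.imwrite("pics/s4.png",cv2.resize(c["image"][150:350,130:370],None,fx=3,fy=3))
E
```

```text
t 4.8 pos [0.5973 0.0696 0.0563] stage [0.0429 0.0823 0.0563] toolx [-0.287  0.958  0.   ] z [ 0.  0. -1.] gap -0.0 F stage [3.5 3.4 0.2]
```

View pics/s4.png

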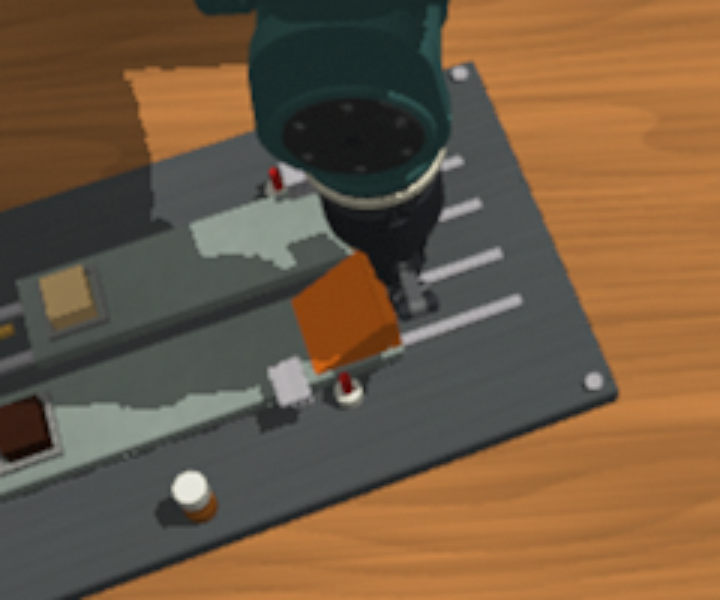

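The red pin (px 345,382) is up again, with the catch (290,380) well past it. I'll back off gently so the carriage settles on the pin, then retreat upward.

step_arm(hand=[0,0,0,0,0,0,0,0,0,0], delta_pos=[[0.004,0,0],[0.004,0,0],[0.004,0,0],[0.004,0,0],[0.004,0,0],[0.006,0,0],[0.01,0,0],[0.01,0,0],[0.01,0,0],[0,0,0]], twist=[[0,0,0],[0,0,0],[0,0,0],[0,0,0],[0,0,0],[0,0,0],[0,0,0],[0,0,0],[0,0,0],[0,0,0]])

```text
time: 5.85
position: [0.5806, 0.1246, 0.0563]
tcp_rot: [-0.0, 0.596, 0.803, -0.0]
wrist_force: [0.4, -0.6, 0.7]
finger_gap: -0.0001
```

step_arm(hand=[0,0,0,0,0,0,0,0,0], delta_pos=[[0.01,0,-0.01],[0,0,-0.03],[0,0,-0.03],[0,0,-0.03],[0.03,-0.02,-0.03],[0.03,-0.02,0],[0.03,-0.02,0],[0.03,-0.02,0],[0,0,0]], twist=[[0,0,0],[0,0,0],[0,0,0],[0,0,0],[0,0,0],[0,0,0],[0,0,0],[0,0,0],[0,0,0]])

```text
time: 6.75
position: [0.4641, 0.2268, 0.1874]
tcp_rot: [-0.0, 0.596, 0.803, 0.0]
wrist_force: [1.2, -0.8, -0.5]
finger_gap: -0.0001
```

```bash
python3 - <<'E'
from st import *
from h import *
for n in("scene","top"):
    c0=pickle.load(open(n+"0.pkl","rb"));c=capture(n);cv2.imwrite(f"pics/{n}5.png",c["image"])
    for lab,cc in(("before",c0),("after",c)):
        hsv=cv2.cvtColor(cc["image"],cv2.COLOR_BGR2HSV)
        m=cv2.inRange(hsv,(3,200,100),(16,255,255));k,l,st,ce=cv2.connectedComponentsWithStats(m)
        P=(cloud(cc)-O)@S
        for i in range(1,k):
            if 150<st[i,4]<2000:
                g=P[(l==i)&(P[...,2]>.074)&(P[...,2]<.1)]
                if len(g): print(n,lab,st[i],"x",np.median(g[:,0]).round(4),"y max",np.percentile(g[:,1],[50,90,98]).round(4))
c=c
cv2.imwrite("pics/t5.png",cv2.resize(c["image"][50:250,295:545],None,fx=3,fy=3))
E
```

```text
t 6.75 pos [0.4641 0.2268 0.1874] stage [-0.0395  0.2713  0.1874] toolx [-0.29   0.957  0.001] z [-0.     0.001 -1.   ] gap -0.0001 F stage [ 0.9 -1.1 -0.5]
scene before [239 193  34  39 819] x -0.0406 y max [0.1115 0.1179 0.1191]
scene before [251 225  35  41 899] x 0.0446 y max [0.112  0.1184 0.1198]
scene after [239 193  34  39 833] x -0.0404 y max [0.1114 0.118  0.1194]
scene after [237 230  36  41 906] x 0.0413 y max [0.082  0.0886 0.0899]
top before [348 128  32  28 632] x 0.0403 y max [0.1127 0.1192 0.1206]
top before [359 163  33  29 612] x -0.0435 y max [0.112  0.1186 0.12  ]
top after [364 124  28  27 385] x 0.0442 y max [0.0787 0.0832 0.084 ]
top after [362 163  25  12 191] x -0.0257 y max [0.1079 0.1124 0.1134]
```

View pics/t5.png

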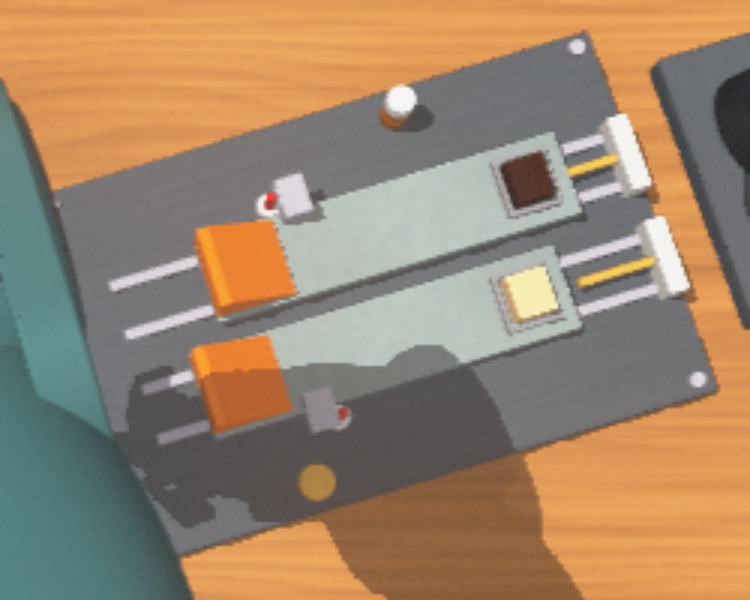

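View pics/scene5.png

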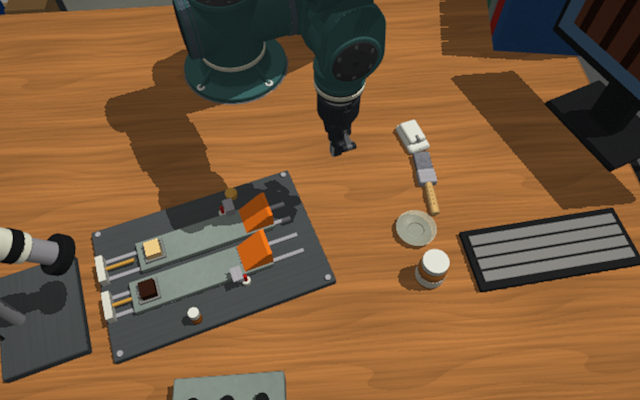

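The scene camera gives 29.9 mm of travel, and the red pin sits behind the catch (top crop px 268,203). The pale carriage and the bystanders haven't moved, and the arm is clear, so I'm handing in.

```bash
python3 -c "
from bench import *
print(close_job())"
```

```text
the job is handed in; nothing more can be done
None
```

I pushed lane a's orange tab, the carriage with the dark block, past its pin using the shut fingertips. I then backed off slowly so it sprang back onto the pin, lifted the arm clear, and handed in the job at about 7 s. `close_job` gives no verdict.

**Final checks:**
- **Dark block's carriage:** the scene camera puts its travel at about 29.9 mm. The red pin is up right behind the catch in the pictures.
- **Pale block's carriage:** it is at home, with its tab within 0.3 mm of where it started.
- **Blocks and other objects:** both blocks look seated in their pockets, and I could see no movement in the bystanders. I judged these by eye from the pictures.
- **Arm:** it is clear of everything, and the wrist force is back to noise level (about 1 N).

**One disagreement:** the same tab measurement from the top camera read differently, about 36 mm of travel for lane a and about 7 mm for lane b. In that view its colour mask caught only part of each tab (lane b's was in the arm's shadow), so I relied on the scene camera and the visible pin instead.

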